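Fit the retaining clip that holds a sprung roller on its axle

TASK

Pick up the smaller of the two open retaining clips by its tab, press the sprung roller down gently with the clip lying flat on it, and push the clip sideways into the axle's groove until it snaps fully home, level. Do not force it, let go of the clip, and leave the larger clip and the other things on the table where they are.

Things in the scene. Friction and masses are not known exactly. Their poses are not given: they have to be found in the camera images.
- clip: The smaller steel retaining clip: a flat open fork 50 mm long, 31 mm wide, 5 mm thick, lying flat, with a tab standing up at its back; about 60 g. Origin: underside, where the axle's centre lies when the clip is seated. x points out of the open mouth, z up. Inner back wall at x = -9.3 mm, back end at x = -38 mm; arms reach to x = +11.5 mm.
- clip_tab (a point): the clip's grip tab, at x = -30 mm, y = 0, 25 mm above the clip's underside. The tab is 14 mm along the clip's x, 9 mm thick along its y; its top is 32 mm above the underside.
- clip_mouth (a point): middle of the clip's open mouth, level with the arm tips, x = +11.5 mm, 2.5 mm above the underside. Round lobes (radius 3 mm, at x = +8.5, y = +-8.6 mm) leave 11 mm between them. They spread 3.4 mm each to pass the groove core; the push rises to about 11 N (drag included), falls off once the clip's origin is 8.5 mm short of the axis, and the arms draw the clip home.
- clip_arm_left (a joint): spread of the clip's left (+y) arm, rad: 0 relaxed, grows outward, about 0.15 as the lobe passes the groove core
- clip_arm_right (a joint): spread of the clip's right (-y) arm, rad: as the left one
- bracket: Grey bracket fixed to the table: a 90 x 90 x 10 mm plate with a post; on it an upright steel axle with a grooved aluminium roller (80 mm diameter, 22 mm high) round it. Origin: underside, on the axle's centre line; z up. Axle and roller are smooth and oiled (friction about 0.2). More than 40 N on them damages them. The clip may enter from any side.
- axle_axis (a point): on the axle's centre line, 84.5 mm above the bracket's underside: nominal height of the roller's flat top at rest. Axle and roller together are set up to 8 mm higher or lower than nominal for each job and this is not reported: feel for it. The roller gives straight down by 4 mm on a spring: 2 N at first touch, then 2 N per mm; rigid at the stop (10 N).
- groove_nominal (a point): middle of the axle's groove, at its nominal height (the real one shares the hidden setting). Groove 8 mm high, core diameter 18 mm; head above it and axle below it 24 mm in diameter, head 16 mm high. The resting roller covers the groove's lower 4.5 mm; the 5 mm clip can enter with the roller pressed down 2 to 4 mm (6 to 9 N).
- large_clip: the larger retaining clip, of the same shape but 65 mm long and 40 mm wide: too big for this axle. Origin at the underside in the middle of its mouth, tab at x = -39 mm. Leave it
- tape: roll of tape, 76 mm diameter, 18 mm high, bystander; origin at the underside
- red_box: red lidded metal case 82 x 106 x 62 mm, bystander; origin at the underside
- jar: jar with a black lid, 52 mm diameter, 58 mm high, bystander; origin at the underside
- jar_small: small jar with a gold lid, 42 mm diameter, 46 mm high, bystander; origin at the underside
- blue_bottle: blue bottle, 52 mm diameter, 133 mm high, bystander; origin at the underside
- carton: brown card box 61 x 90 x 35 mm, bystander; origin at the underside
Not all that is in view belongs to the job. What is shaped like the clip but blue or purple is not meant.

How it is judged:
By the outcome, as a careful person would: the job done as asked, in the order asked, and still so for the second after the job is handed in, with the robot touching nothing.
It also fails if it takes over 62 s, if anything falls off the work surface, if the arm or the gripper's body presses on something with over 40 N, if the wrist force passes 120 N, or if a joint passes its speed limit or range.

ROBOT

A 6-joint arm with a two-finger parallel gripper is mounted at the origin on a cart in front of the work surface, level with it; the furniture and walls round the work are solid. World frame = base frame: x ahead of the robot, y to its left, z up, the work surface at z = 0. Lengths are in m, angles in degrees, forces in N, time in s.
With the tool pointing down it reaches from about 0.4 to 0.825 m from the base axis. Payload 7 kg.
Tool frame: the origin (TCP) lies between the finger pads; the fingertips stand 11 mm ahead of it and the grasp point (between the pads) lies 8 mm behind it; z points along the fingers, y is the direction in which the jaws open and shut (so a half turn about z gives the same grasp; the last joint's range is limited). The gripper opens to 88 mm and grips with 3 to 60 N. Pads are 19 mm wide; open, the fingers measure 130 mm over their backs; the gripper's body (78 mm by 193 mm) begins 47 mm behind the grasp point.
Start: joints at [90.762, 20.546, 0.682, 0, -70.136, -16.507], TCP at [0.183, 0.65, 0.238] pointing down, gripper open.
Joint ranges: [-176.03, 176.03], [-82.01, 121.73], [-58.28, 71.71], [-173.87, 95.51], [-174.79, -0.11], [-173.66, 173.66]. Speed limits (degrees/s): [136.94, 136.94, 172.46, 180, 180, 180].

INTERFACE

Orientations are given as [roll, pitch, yaw] about the fixed x, y, z axes, in that order (R = Rz(yaw) Ry(pitch) Rx(roll)).
In Python, from plant import r gives the robot as it stands.
- The arm moves only by the shell command python3 -m inch 'ROWS' [OPENING] [FORCE]. ROWS is JSON, a list of rows, each an object of numbers: "x", "y", "z": the shift along the tool's x, y, z as a fraction of full scale; "yaw": the turn about the tool's z as a fraction of full scale. In form: [{"x": .., "y": .., "z": .., "yaw": ..}, ...]. A call has 1 to 5 rows; each row shifts and turns the pose as measured when the row begins, along the tool's axes as they then stand; what a row does not reach is not made up. Full scale, the value 1, is 0.025 m for a shift and 4 degrees for a turn. A row lasts 1/12 s, in which the tool goes at most 41.7 mm and 7.16 degrees, less where a joint would pass 70% of its speed; a pose out of reach is approached as far as the arm can. A call with a number of a shift or a turn outside -1 to 1 is refused whole. A call with a gripper value outside its range is refused whole. OPENING is the opening, from -1 (shut) to 1 (fully open), set as the call begins (- or left out, the last holds). The fingers move at their own pace and stop on an object; FORCE is the grip in N (left out, the last holds). Time passes only in rows, so rows that do not move let the fingers close. It gives the time, the measured TCP pose, the force and the opening at its end, in the units of the state.
- r.get_state(): the state, without advancing time (a new reading comes with each control period).
- r.capture(name): name is "scene" or "top"; returns (picture, depth): 400x640x3 uint8, red, green, blue; 400x640 float32, m along the optical axis (not along the pixel's ray), 0 where there is no reading.
- r.camera_info(name): a dict with "mtx" (3x3 intrinsics, pixels), "k1" (the pictures are not rectified: a ray, as slopes to the right and down, at radius r is drawn at 1 + k1 r^2 times it, then the intrinsics apply), "pose" (4x4, takes a point from camera to world coordinates). Camera axes: x right, y down, z forward; pixel columns grow to the right and rows downward; lengths in m; the calibration is good to about 2 mm. A picture is of the moment at which its call begins. camera_info takes no time and is no camera call.
- r.close_job(): hands the job in, once; it reports no verdict.
The state is a dict: "time_s": time; "joints": joint angles; "qd": joint speeds; "joint_torque": joint torques, N m; "tcp_pos": TCP position; "eef_rot": TCP orientation; "contact_force": force on the tool from outside, world axes, zero at the start; "moment": the same for the moment, N m; "gripper_width": finger opening in m.
Only numpy, scipy, OpenCV 4.12 (cv2) and the standard library are available. Lean on these libraries where they do the work, as an engineer would, in place of code of your own. Each camera call takes 0.05 s, during which the arm holds its last target. There are 200 camera calls.

## Working session

There is one attempt and no reset: what is moved stays moved. The work goes in short steps, Python scripts to look and compute and a shell command to move; the robot and the scene stay as the last step left them, time stands still between calls to the robot, and variables do not carry over. Pictures are saved under pics/ and viewed, about 8 in all and at most 12, crops included, and the job is handed in when it is done.

```bash
ls; mkdir -p pics; cat > h.py <<'E'
import numpy as np, cv2
from plant import r
def save(n,img): cv2.imwrite(f'pics/{n}.png',cv2.cvtColor(img,cv2.COLOR_RGB2BGR))
def ray(cam,u,v):
    c=r.camera_info(cam);K=np.array(c['mtx']);P=np.array(c['pose'])
    d=np.array([(u-K[0,2])/K[0,0],(v-K[1,2])/K[1,1]]);s=d.copy()
    for _ in range(20): s=d/(1+c['k1']*(s@s))
    return P[:3,3],P[:3,:3]@np.array([s[0],s[1],1])
def plane(cam,u,v,z):
    o,d=ray(cam,u,v);return o+d*(z-o[2])/d[2]
def pt(cam,u,v,dep):
    o,d=ray(cam,u,v);return o+d*dep
E
python3 - <<'E'
from h import *
for n in('scene','top'):
    p,d=r.capture(n);save(n+'0',p);np.save(n+'0d.npy',d);np.save(n+'0.npy',p)
    c=r.camera_info(n);print(n,np.round(c['mtx'],1).tolist(),c['k1'],np.round(c['pose'],3).tolist())
print(r.get_state())
E
```

```text
pics
scene [[500.4, 0.0, 320.6], [0.0, 500.4, 202.6], [0.0, 0.0, 1.0]] 0.017994148691833932 [[0.776, -0.401, 0.487, -0.185], [-0.631, -0.519, 0.577, -0.635], [0.021, -0.755, -0.656, 0.981], [0.0, 0.0, 0.0, 1.0]]
top [[439.4, 0.0, 322.5], [0.0, 439.4, 197.4], [0.0, 0.0, 1.0]] -0.0007108453420493816 [[0.015, -0.992, 0.127, 0.365], [-1.0, -0.013, 0.021, 0.168], [-0.019, -0.127, -0.992, 1.167], [0.0, 0.0, 0.0, 1.0]]
{'time_s': 0.1, 'joints': array([ 9.07624803e+01,  2.05882189e+01,  6.39137233e-01, -1.64692322e-02,
       -7.01366207e+01, -1.65075862e+01]), 'qd': array([ 0.04345585, -0.01664128,  0.20448049,  0.07862909,  0.08350068,
        0.02826929]), 'joint_torque': array([-1.13739294e-03, -5.84163380e+01,  2.93753779e+01,  7.01558411e+00,
        1.01938541e-02, -5.08195683e-05]), 'tcp_pos': array([0.18307701, 0.64926033, 0.2367112 ]), 'eef_rot': array([ 1.79913431e+02, -9.50893343e-03, -1.57507062e+01]), 'contact_force': array([-0.48973311,  0.0218    ,  0.00095224]), 'moment': array([ 0.02203549, -0.01038327,  0.03393967]), 'gripper_width': 0.08757094946784887}
```

View pics/scene0.png

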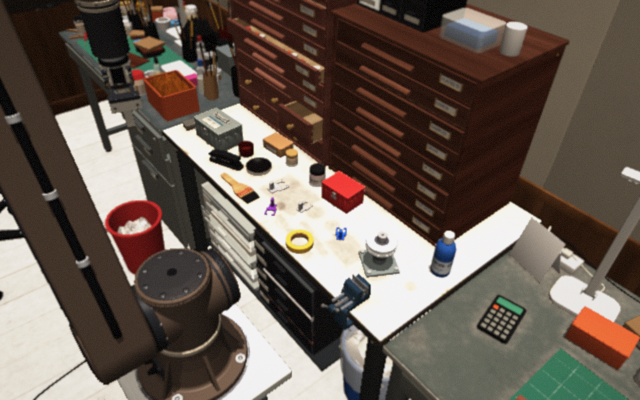

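View pics/top0.png

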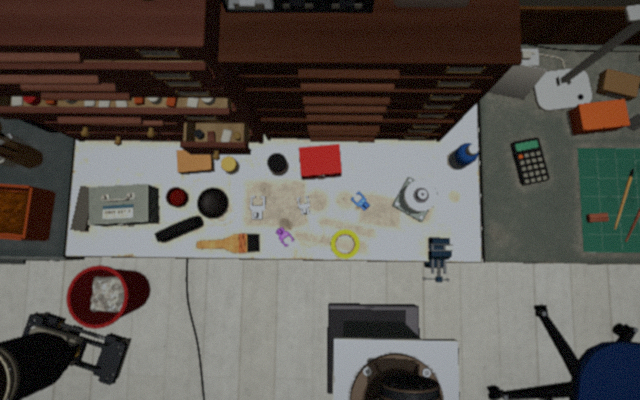

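Candidates in the top picture: steel clips at (257,207) and (304,205), a blue one at (360,201) and a purple one at (285,236). By size, (304,205) looks like the smaller steel clip. I'll confirm that in an enlarged crop.

```bash
python3 - <<'E'
from h import *
t=np.load('top0.npy');s=np.load('scene0.npy')
a=cv2.resize(t[180:235,235:335],None,fx=8,fy=8,interpolation=cv2.INTER_CUBIC)[:300]
a=cv2.resize(t[185:225,240:320],(800,400)[:2],interpolation=cv2.INTER_CUBIC)
# scene crop
b=cv2.resize(s[172:217,260:320],(265*1,199),interpolation=cv2.INTER_CUBIC)
c=cv2.resize(s[225:280,350:410],(265,199),interpolation=cv2.INTER_CUBIC)
e=cv2.resize(t[170:225,385:445],(270,199),interpolation=cv2.INTER_CUBIC)
save('crop1',np.vstack([a,np.hstack([b,c,e])]))
td=np.load('top0d.npy')
for u,v in[(257,207),(304,205),(285,236),(360,201),(414,198),(420,194),(345,244),(320,160),(277,163),(320,220)]:
    print((u,v),np.round(plane('top',u,v,0),3),td[v,u], np.round(pt('top',u,v,td[v,u]),3))
E
```

```text
(257, 207) [0.486 0.368 0.   ] 1.1702126 [0.485 0.367 0.006]
(304, 205) [0.493 0.242 0.   ] 1.1706058 [0.492 0.242 0.004]
(285, 236) [0.41  0.291 0.   ] 1.1582205 [0.409 0.29  0.007]
(360, 201) [0.506 0.093 0.   ] 1.170806 [0.505 0.093 0.002]
(414, 198) [ 0.515 -0.051  0.   ] 1.0866853 [ 0.505 -0.035  0.084]
(420, 194) [ 0.526 -0.067  0.   ] 1.0687231 [ 0.512 -0.046  0.103]
(345, 244) [0.391 0.132 0.   ] 1.1588768 [0.391 0.132 0.001]
(320, 160) [0.616 0.201 0.   ] 1.1297404 [0.603 0.2   0.059]
(277, 163) [0.606 0.318 0.   ] 1.1339917 [0.595 0.311 0.056]
(320, 220) [0.453 0.199 0.   ] 1.1693043 [ 0.453  0.199 -0.   ]
```

View pics/crop1.png

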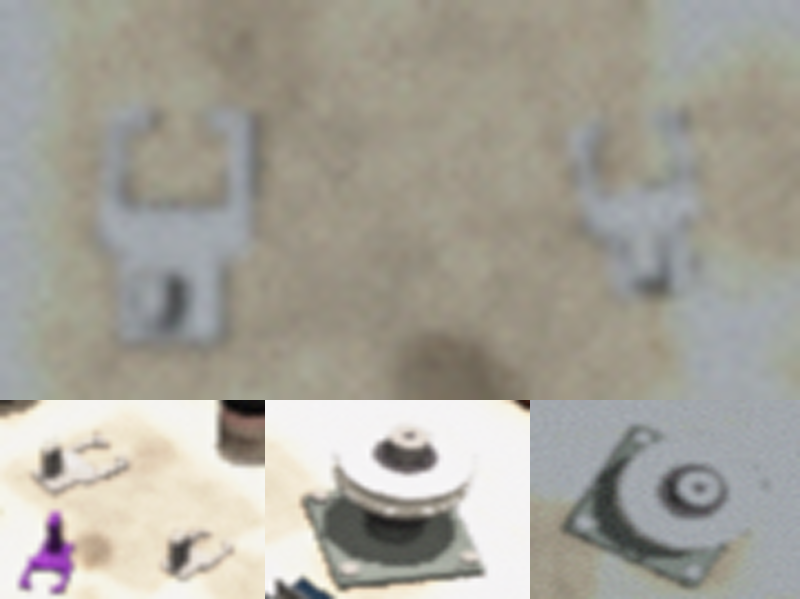

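The crop confirms it. The right-hand steel clip at (304,205) is visibly smaller (about 50 mm against 65 mm) with its mouth towards the top of the picture (+x), so it's the target. Left alone: the large clip at (257,207) and the blue and purple ones. Next I'll measure the tab, clip axis and axle with averaged depth.

```bash
python3 - <<'E'
from h import *
D=[];I=[]
for _ in range(6):
    p,d=r.capture('top');D.append(d);I.append(p.astype(float))
D=np.array(D);D[D==0]=np.nan;d=np.nanmedian(D,0);I=np.mean(I,0);np.save('topI.npy',I)
def pts(us,vs): return np.array([pt('top',u,v,d[v,u]) for u,v in zip(us,vs)])
def region(u0,u1,v0,v1):
    vv,uu=np.mgrid[v0:v1,u0:u1];return uu.ravel(),vv.ravel(),pts(uu.ravel(),vv.ravel())
uu,vv,P=region(294,316,190,220)
print('z map mm clip');print(np.round(P[:,2]*1000).reshape(30,22).astype(int))
m=P[:,2]>.002;np.set_printoptions(suppress=True)
uu,vv,P=region(395,445,172,222)
z=P[:,2]
print('head map');print(np.round(z*1000).reshape(50,50)[10:34,15:42].astype(int))
E
```

```text
z map mm clip
[[-1 -1 -2  1 -2  1 -1 -1 -1  1 -1 -2  1  0  0  1  2  0  1  0 -1  0]
 [-1 -1  1 -1  0 -2 -1  0 -1  0  0  0 -1  0  1  0  1  1 -1  2 -1  0]
 [ 0 -2 -2  2  0 -1 -1 -1 -1 -1 -3  1  0  0 -1 -4  0 -1  0  2 -1  0]
 [-1 -1  0  0 -1  0  0 -1  0 -1 -2  0  1  0 -1  0  0  0  1  0  0  0]
 [-1  0 -2 -1 -3 -1  0  0 -2 -1  0 -1 -1  0  0  0  0 -1 -1 -3  0  1]
 [-1  0  0 -1 -1 -2  0 -1  1 -2 -2  0 -2 -1  0 -1  1  1  0  0  0  0]
 [ 2  1 -1  0 -1 -2 -1  3  2 -1  0  4  4  4 -2 -1 -1  0 -1  1 -1  0]
 [-1  0 -2  0 -1  6  0  0  2  0  0  5  5  4  4 -1 -1 -1  0  1 -2 -2]
 [ 1 -2 -2  5  4  4  3 -3 -1 -1  0  2  0  4  3  0  1  0 -1 -1  1 -1]
 [-1  0  0  4  6  0  0 -1 -1 -2 -1  1  0  5  5 -1  1 -1 -1 -1  1 -1]
 [ 1 -1  0  6  6 -1  0  0 -1 -1 -1  0  2  3  4  0 -1  1 -1  0 -1 -1]
 [-3 -1 -1  3  5 -1 -1  0  2 -2  1  0  0  7  6 -2 -1  0  0  1 -2  1]
 [-2  2 -1 -2  4  2  0 -3 -1  0 -1  0  0  0  5 -1  1  0  0  0  0  0]
 [-1 -1  1 -1  5  6  0  1  0 -1  2 -1  4  5  4  3  1 -1  0  1  1 -2]
 [ 0 -1  1  0  4  2 -1  4  5  5  6  7  4  6  5  5  0 -1  0 -1 -1  0]
 [ 0  0  0  0  5  3  3  5  3  2  4  4  6  6  4  5 -
[... 666 characters left out ...]
2  0 -1 -1 -1 -2 -1  0  0  0 -1 -1  0 -1]
 [-1  0  0 -1  0 -3 -1  1  1 -1  0 -1 -1  0  0  2  0  0  0 -3 -1 -1]
 [-1 -1  0  0  0  1  0  0  0  0 -1  0  0 -2 -2 -1 -1  0 -1  1 -2  0]
 [ 0 -2  0 -1 -1 -1 -1 -1 -3  0  0  0  1  2  1  0  0  0 -1  0  2  0]
 [-1 -1  0  1  1 -1  1 -1  0 -1 -1 -2 -2  1  1  0  0 -1  1 -2 -2 -1]]Traceback (most recent call last):
  File "<stdin>", line 12, in <module>
  File "<stdin>", line 8, in region
  File "<stdin>", line 6, in pts
  File "h.py", line 12, in pt
    o,d=ray(cam,u,v);return o+d*dep
        ~~~^^^^^^^^^
  File "h.py", line 5, in ray
    c=r.camera_info(cam);K=np.array(c['mtx']);P=np.array(c['pose'])
ValueError: time passes only in moves, steps and waits
```

```bash
sed -i 's/^def ray/import functools\n@functools.lru_cache\ndef ci(n): return r.camera_info(n)\ndef ray/; s/c=r.camera_info(cam)/c=ci(cam)/' h.py
cat >> h.py <<'E'
def cloud(cam,u0,u1,v0,v1,n=6):
    D=[]
    for _ in range(n): D.append(r.capture(cam)[1])
    D=np.array(D);D[D==0]=np.nan;d=np.nanmedian(D,0)
    vv,uu=np.mgrid[v0:v1,u0:u1];uu=uu.ravel();vv=vv.ravel()
    return np.array([pt(cam,u,v,d[v,u]) for u,v in zip(uu,vv)])
E
python3 - <<'E'
from h import *
Q=cloud('top',294,446,170,224,6)
C=Q[(Q[:,0]>.44)&(Q[:,0]<.54)&(abs(Q[:,1]-.242)<.03)]
tab=C[C[:,2]>.025]; print('tab',tab[:,:].mean(0),len(tab), cv2.minAreaRect((tab[:,:2]*1000).astype(np.float32)))
b=C[(C[:,2]>.0028)]
print('clip rect',len(b),cv2.minAreaRect((b[:,:2]*1000).astype(np.float32)))
H=Q[(Q[:,1]<0)&(Q[:,2]>.092)]
H=H[np.linalg.norm(H[:,:2]-np.median(H[:,:2],0),axis=1)<.02]
print('head',len(H),H.mean(0),np.median(H[:,2]),cv2.minEnclosingCircle((H[:,:2]*1000).astype(np.float32)))
c=H[:,:2].mean(0)
R=Q[(Q[:,1]<0.03)&(Q[:,2]>.06)]; rr=np.linalg.norm(R[:,:2]-c,axis=1); R=R[(rr<.06)&(R[:,2]<.095)]
print('roller',len(R),R.mean(0),np.median(R[:,2]),cv2.minEnclosingCircle((R[:,:2]*1000).astype(np.float32)))
E
```

```text
tab [0.47582274 0.23931209 0.03039614] 20 ((476.058349609375, 239.30140686035156), (12.549124717712402, 9.015359878540039), 19.953350067138672)
clip rect 130 ((491.9024963378906, 242.9791717529297), (47.642120361328125, 30.730220794677734), 10.649802207946777)
head 80 [ 0.51133801 -0.05026645  0.10343986] 0.10418466859616837 ((511.7545471191406, -51.482505798339844), 11.974809646606445)
roller 773 [ 0.51067406 -0.0495136   0.08409785] 0.08478393489316316 ((511.9239196777344, -51.34499740600586), 39.75879669189453)
```

```bash
cat > go.py <<'E'
import sys
from h import *
x,y,z,yaw=map(float,sys.argv[1:5]);s=r.get_state();p=s['tcp_pos'];a=s['eef_rot'][2];t=np.radians(a)
d=np.array([x,y,z])-p
print('t',round(s['time_s'],2),'tcp',np.round(p,4),'rot',np.round(s['eef_rot'],2),'F',np.round(s['contact_force'],2),'w',round(s['gripper_width'],4))
print('tool units xyz',np.round(np.array([np.cos(t)*d[0]+np.sin(t)*d[1],np.sin(t)*d[0]-np.cos(t)*d[1],-d[2]])/.025,3),'yaw units',round(-(yaw-a)/4,2))
E
python3 -m inch '[{"x":1,"y":0.8,"z":0.2,"yaw":-1},{"x":1,"y":0.8,"z":0.2,"yaw":-1},{"x":1,"y":0.8,"z":0.2,"yaw":-1},{"x":1,"y":0.8,"z":0.2,"yaw":-1},{"x":1,"y":0.8,"z":0.2,"yaw":-1}]' -0.32 40; python3 go.py .476 .2393 .07 11
```

```text
time_s: 1.12
tcp_pos: [0.2924, 0.5354, 0.2117]
eef_rot: [-179.8, -0.0, 5.4]
contact_force: [0.2, 0.3, -0.3]
gripper_width: 0.06
t 1.12 tcp [0.2924 0.5354 0.2117] rot [-1.7984e+02 -4.0000e-02  5.4500e+00] F [ 0.22  0.3  -0.31] w 0.06
tool units xyz [ 6.187 12.489  5.669] yaw units -1.39
```

```bash
python3 -m inch '[{"x":0.5,"y":1,"z":0.2,"yaw":-0.7},{"x":0.5,"y":1,"z":0.2,"yaw":-0.7},{"x":0.5,"y":1,"z":0.2},{"x":0.5,"y":1,"z":0.2},{"x":0.5,"y":1,"z":0.2}]' >/dev/null;python3 -m inch '[{"x":0.5,"y":1,"z":0.4},{"x":0.5,"y":1,"z":0.4},{"x":0.5,"y":1,"z":0.4},{"x":0.5,"y":1,"z":0.4},{"x":0.5,"y":1,"z":0.4}]' >/dev/null; python3 go.py .476 .2393 .07 11
```

```text
t 1.12 tcp [0.2924 0.5354 0.2117] rot [-1.7984e+02 -4.0000e-02  5.4500e+00] F [ 0.22  0.3  -0.31] w 0.06
tool units xyz [ 6.187 12.489  5.669] yaw units -1.39validation failed for argument at $[2]...
validation failed for argument at $[0]...
```

```bash
python3 -m inch '[{"x":0.5,"y":1,"z":0.2,"yaw":-0.7},{"x":0.5,"y":1,"z":0.2,"yaw":-0.7},{"x":0.5,"y":1,"z":0.2,"yaw":0},{"x":0.5,"y":1,"z":0.2,"yaw":0},{"x":0.5,"y":1,"z":0.2,"yaw":0}]' >/dev/null;python3 -m inch '[{"x":0.5,"y":1,"z":0.4,"yaw":0},{"x":0.5,"y":1,"z":0.4,"yaw":0},{"x":0.5,"y":1,"z":0.4,"yaw":0},{"x":0.5,"y":1,"z":0.4,"yaw":0},{"x":0.5,"y":1,"z":0.4,"yaw":0}]' >/dev/null; python3 go.py .476 .2393 .07 11
```

```text
t 1.95 tcp [0.4707 0.303  0.1367] rot [-179.5    -0.42   11.74] F [ 1.12  1.14 -0.22] w 0.0301
tool units xyz [-0.309  2.539  2.667] yaw units 0.18
```

```bash
python3 -m inch '[{"x":-0.1,"y":0.8,"z":0.5,"yaw":0.18},{"x":-0.1,"y":0.8,"z":0.5,"yaw":0},{"x":0,"y":0.4,"z":0.5,"yaw":0},{"x":0,"y":0,"z":0.4,"yaw":0},{"x":0,"y":0,"z":0,"yaw":0}]' >/dev/null; python3 go.py .476 .2393 .07 11
```

```text
t 2.37 tcp [0.4786 0.2461 0.0856] rot [-179.53   -0.39   10.6 ] F [-1.07  0.36 -0.15] w 0.0297
tool units xyz [-0.153  0.248  0.623] yaw units -0.1
```

```bash
python3 -m inch '[{"x":-0.15,"y":0.25,"z":0.6,"yaw":-0.1},{"x":0,"y":0,"z":0,"yaw":0},{"x":0,"y":0,"z":0.5,"yaw":0},{"x":0,"y":0,"z":0.5,"yaw":0},{"x":0,"y":0,"z":0,"yaw":0}]' >/dev/null; python3 go.py .476 .2393 .017 11
```

```text
t 2.78 tcp [0.4786 0.2445 0.0483] rot [-179.41   -0.69   11.17] F [-0.7  -0.21 -0.51] w 0.0295
tool units xyz [-0.144  0.185  1.254] yaw units 0.04
```

```bash
python3 - <<'E'
from h import *
p,d=r.capture('scene');q,_=r.capture('top')
save('near1',np.hstack([cv2.resize(p[170:230,270:340],(400,343),interpolation=cv2.INTER_CUBIC),cv2.resize(q[180:240,270:340],(400,343),interpolation=cv2.INTER_CUBIC)]))
E
```

```text
(no output)
```

View pics/near1.png

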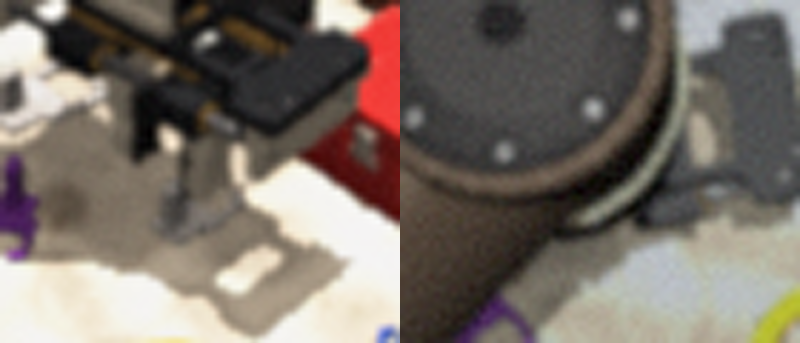

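```bash
python3 -m inch '[{"x":-0.15,"y":0.25,"z":0.3,"yaw":0},{"x":-0.1,"y":0.15,"z":0.3,"yaw":0},{"x":0,"y":0,"z":0.3,"yaw":0},{"x":0,"y":0,"z":0.2,"yaw":0}]' >/dev/null; python3 go.py .476 .2393 .017 11
```

```text
t 3.22 tcp [0.477  0.2363 0.0243] rot [-179.14   -1.14   11.3 ] F [ 0.58 -0.08  0.49] w 0.0299
tool units xyz [-0.016 -0.125  0.291] yaw units 0.08
```

```bash
python3 -m inch '[{"x":0,"y":-0.1,"z":0.15,"yaw":0},{"x":0,"y":0,"z":0.1,"yaw":0},{"x":0,"y":0,"z":0,"yaw":0}]' >/dev/null; python3 go.py .476 .2393 .017 11
```

```text
t 3.47 tcp [0.476  0.2383 0.016 ] rot [-179.21   -1.04   11.27] F [-0.55 -0.01 -0.03] w 0.0299
tool units xyz [ 0.006 -0.039 -0.04 ] yaw units 0.07
```

Positioned; now I'll close on the tab.

```bash
python3 -m inch '[{"x":0,"y":0,"z":0,"yaw":0},{"x":0,"y":0,"z":0,"yaw":0},{"x":0,"y":0,"z":0,"yaw":0},{"x":0,"y":0,"z":0,"yaw":0},{"x":0,"y":0,"z":0,"yaw":0}]' -1 45 >/dev/null; python3 go.py .476 .2393 .017 11;python3 -m inch '[{"x":0,"y":0,"z":0,"yaw":0},{"x":0,"y":0,"z":0,"yaw":0},{"x":0,"y":0,"z":0,"yaw":0}]' >/dev/null; python3 go.py .476 .2393 .017 11
```

```text
t 3.88 tcp [0.4767 0.2384 0.0169] rot [-179.25   -1.06   11.31] F [ 0.86 -0.46  0.03] w 0.009
tool units xyz [-0.019 -0.04  -0.003] yaw units 0.08
t 4.13 tcp [0.4768 0.2386 0.0172] rot [-179.21   -1.09   11.3 ] F [ 0.24 -0.13  0.8 ] w 0.0088
tool units xyz [-0.024 -0.032  0.006] yaw units 0.08
```

```bash
python3 -m inch '[{"x":0,"y":0,"z":-0.3,"yaw":0},{"x":0,"y":0,"z":-0.6,"yaw":0},{"x":0,"y":0,"z":-1,"yaw":0},{"x":0,"y":0,"z":-1,"yaw":0},{"x":0,"y":0,"z":-1,"yaw":0}]' >/dev/null; python3 go.py .455 -.0626 .14 11.3
```

```text
t 4.55 tcp [0.4719 0.2339 0.1136] rot [-179.62   -0.45   11.25] F [-0.41  0.88 -0.52] w 0.0086
tool units xyz [-2.976 11.501 -1.054] yaw units -0.01
```

```bash
python3 -m inch '[{"x":-0.2,"y":0.8,"z":-0.4,"yaw":0},{"x":-0.2,"y":0.9,"z":-0.4,"yaw":0},{"x":-0.2,"y":0.9,"z":-0.4,"yaw":0},{"x":-0.2,"y":0.9,"z":0,"yaw":0},{"x":-0.2,"y":0.9,"z":0,"yaw":0}]' >/dev/null; python3 -m inch '[{"x":-0.3,"y":0.9,"z":0,"yaw":0},{"x":-0.3,"y":0.9,"z":0,"yaw":0},{"x":-0.3,"y":0.9,"z":0,"yaw":0},{"x":-0.3,"y":0.9,"z":0,"yaw":0},{"x":-0.3,"y":0.5,"z":0,"yaw":0}]' >/dev/null;python3 go.py .455 -.0626 .14 11.3
```

```text
t 5.38 tcp [0.4548 0.0093 0.1552] rot [-179.18   -1.49   11.69] F [-0.47  0.32 -0.51] w 0.0086
tool units xyz [-0.576  2.816  0.607] yaw units 0.1
```

```bash
python3 -m inch '[{"x":-0.2,"y":0.7,"z":0,"yaw":0.1},{"x":-0.2,"y":0.7,"z":0,"yaw":0},{"x":-0.1,"y":0.6,"z":0,"yaw":0},{"x":-0.1,"y":0.5,"z":0,"yaw":0},{"x":0,"y":0.1,"z":0,"yaw":0}]' >/dev/null;python3 go.py .455 -.0626 .14 11.3
```

```text
t 5.8 tcp [ 0.4502 -0.063   0.1567] rot [-179.13   -1.62   11.15] F [ 0.47 -0.14 -1.08] w 0.0087
tool units xyz [0.19  0.023 0.669] yaw units -0.04
```

```bash
python3 - <<'E'
from h import *
p,d=r.capture('scene');q,_=r.capture('top')
save('near2',np.hstack([cv2.resize(p[205:285,330:420],(400,356),interpolation=cv2.INTER_CUBIC),cv2.resize(q[160:240,370:460],(400,356),interpolation=cv2.INTER_CUBIC)]))
E
```

```text
(no output)
```

View pics/near2.png

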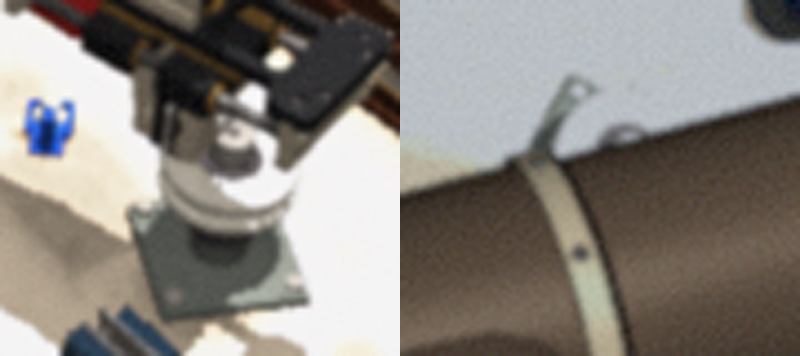

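```bash
python3 -m inch '[{"x":0.15,"y":0,"z":0.3,"yaw":-0.04},{"x":0.1,"y":0,"z":0.4,"yaw":0},{"x":0,"y":0,"z":0.4,"yaw":0},{"x":0,"y":0,"z":0.3,"yaw":0},{"x":0,"y":0,"z":0,"yaw":0}]' >/dev/null;python3 go.py .455 -.0626 .115 11.3
```

```text
t 6.32 tcp [ 0.4602 -0.0572  0.1198] rot [-179.13   -1.85   11.48] F [-1.91 -1.71  5.78] w 0.0084
tool units xyz [-0.247  0.171  0.191] yaw units 0.04
```

Contact of about 6 N at TCP z 0.120: x crept forward, so the arm tips landed on the axle's head. I'll lift and back off.

```bash
python3 -m inch '[{"x":0,"y":0,"z":-0.4,"yaw":0},{"x":-0.2,"y":0.1,"z":-0.2,"yaw":0},{"x":-0.3,"y":0.1,"z":0,"yaw":0},{"x":-0.2,"y":0,"z":0,"yaw":0},{"x":0,"y":0,"z":0,"yaw":0}]' >/dev/null;python3 go.py .4525 -.063 .125 11.3
```

```text
t 6.73 tcp [ 0.4417 -0.0657  0.1351] rot [-179.13   -1.71   11.58] F [ 0.35  0.76 -0.35] w 0.0088
tool units xyz [ 0.443 -0.018  0.404] yaw units 0.07
```

```bash
python3 -m inch '[{"x":0.2,"y":0,"z":0.2,"yaw":0.07},{"x":0.15,"y":0,"z":0.3,"yaw":0},{"x":0,"y":0,"z":0.2,"yaw":0},{"x":0,"y":0,"z":0,"yaw":0}]' >/dev/null;python3 go.py .4525 -.063 .110 11.3
```

```text
t 7.07 tcp [ 0.4516 -0.0635  0.1172] rot [-179.1    -1.89   11.23] F [-0.53  0.26 -1.12] w 0.0087
tool units xyz [ 0.04  -0.014  0.286] yaw units -0.02
```

```bash
for i in 1 2 3; do :; done; python3 -m inch '[{"x":0,"y":0,"z":0.15,"yaw":0},{"x":0,"y":0,"z":0.12,"yaw":0},{"x":0,"y":0,"z":0,"yaw":0}]' >/dev/null;python3 go.py .4525 -.063 .110 11.3;python3 -m inch '[{"x":0,"y":0,"z":0.12,"yaw":0},{"x":0,"y":0,"z":0.0,"yaw":0}]' >/dev/null;python3 go.py .4525 -.063 .110 11.3
```

```text
t 7.32 tcp [ 0.4516 -0.0635  0.1084] rot [-179.11   -1.74   11.22] F [-0.17 -0.27 -0.72] w 0.0085
tool units xyz [ 0.04  -0.011 -0.062] yaw units -0.02
t 7.48 tcp [ 0.4515 -0.0634  0.1048] rot [-179.11   -1.69   11.23] F [-0.35 -0.54 -0.66] w 0.0085
tool units xyz [ 0.042 -0.007 -0.209] yaw units -0.02
```

```bash
python3 -m inch '[{"x":0,"y":0,"z":0.06,"yaw":0},{"x":0,"y":0,"z":0.0,"yaw":0}]' |sed -n '2p;4p';python3 -m inch '[{"x":0,"y":0,"z":0.06,"yaw":0},{"x":0,"y":0,"z":0.0,"yaw":0}]' |sed -n '2p;4p'; python3 go.py .4525 -.063 .110 11.3
```

```text
tcp_pos: [0.4516, -0.0633, 0.1031]
contact_force: [-0.4, -0.0, -1.1]
tcp_pos: [0.4519, -0.0633, 0.1018]
contact_force: [-0.3, 0.5, -0.5]
t 7.82 tcp [ 0.4519 -0.0633  0.1018] rot [-179.12   -1.73   11.24] F [-0.25  0.47 -0.54] w 0.0085
tool units xyz [ 0.025 -0.006 -0.329] yaw units -0.01
```

```bash
python3 -m inch '[{"x":0,"y":0,"z":0.05,"yaw":0},{"x":0,"y":0,"z":0.0,"yaw":0}]' |sed -n '2p;4p';python3 -m inch '[{"x":0,"y":0,"z":0.05,"yaw":0},{"x":0,"y":0,"z":0.0,"yaw":0}]' |sed -n '2p;4p'; python3 go.py .4525 -.063 .110 11.3
```

```text
tcp_pos: [0.4522, -0.0633, 0.1009]
contact_force: [-1.3, -0.0, 1.6]
tcp_pos: [0.4524, -0.0633, 0.1001]
contact_force: [-2.1, -0.3, 4.1]
t 8.15 tcp [ 0.4524 -0.0633  0.1001] rot [-179.14   -1.81   11.27] F [-2.07 -0.33  4.09] w 0.0087
tool units xyz [ 0.005 -0.012 -0.395] yaw units -0.01
```

```bash
python3 -m inch '[{"x":0,"y":0,"z":0.06,"yaw":0},{"x":0,"y":0,"z":0.0,"yaw":0}]' |sed -n '2p;4p';python3 -m inch '[{"x":0,"y":0,"z":0.05,"yaw":0},{"x":0,"y":0,"z":0.0,"yaw":0}]' |sed -n '2p;4p'; python3 go.py .4525 -.063 .110 11.3
```

```text
tcp_pos: [0.4527, -0.0634, 0.0991]
contact_force: [-3.3, -0.2, 6.2]
tcp_pos: [0.4529, -0.0635, 0.0985]
contact_force: [-2.9, 0.3, 6.3]
t 8.48 tcp [ 0.4529 -0.0635  0.0985] rot [-179.17   -1.87   11.3 ] F [-2.86  0.28  6.34] w 0.0084
tool units xyz [-0.011 -0.021 -0.46 ] yaw units 0.0
```

```bash
python3 -m inch '[{"x":0.12,"y":0,"z":0.02,"yaw":0},{"x":0,"y":0,"z":0.0,"yaw":0}]' |sed -n '2p;4p';python3 -m inch '[{"x":0.1,"y":0,"z":0.02,"yaw":0},{"x":0,"y":0,"z":0.0,"yaw":0}]' |sed -n '2p;4p'; python3 go.py .482 -.0573 .0985 11.3
```

```text
tcp_pos: [0.4562, -0.063, 0.0989]
contact_force: [-0.7, -0.1, 6.9]
tcp_pos: [0.4593, -0.0625, 0.0994]
contact_force: [-1.1, 0.5, 5.2]
t 8.82 tcp [ 0.4593 -0.0625  0.0994] rot [-179.22   -2.01   11.35] F [-1.08  0.46  5.2 ] w 0.0085
tool units xyz [ 0.93  -0.027  0.034] yaw units 0.01
```

```bash
python3 -m inch '[{"x":0,"y":0,"z":0.07,"yaw":0},{"x":0,"y":0,"z":0.03,"yaw":0},{"x":0,"y":0,"z":0,"yaw":0}]' |sed -n '2p;4p'; python3 go.py .482 -.0573 .0985 11.3
```

```text
tcp_pos: [0.4603, -0.0626, 0.0982]
contact_force: [-2.6, -0.4, 8.1]
t 9.07 tcp [ 0.4603 -0.0626  0.0982] rot [-179.26   -2.11   11.4 ] F [-2.63 -0.4   8.12] w 0.0086
tool units xyz [ 0.894 -0.034 -0.012] yaw units 0.02
```

```bash
python3 -m inch '[{"x":0.1,"y":0,"z":0.03,"yaw":0},{"x":0,"y":0,"z":0.02,"yaw":0}]' |sed -n '2p;4p'; python3 go.py .482 -.0573 .0985 11.3
```

```text
tcp_pos: [0.4635, -0.0621, 0.0982]
contact_force: [-2.6, 0.8, 8.2]
t 9.23 tcp [ 0.4635 -0.0621  0.0982] rot [-179.29   -2.2    11.43] F [-2.61  0.77  8.19] w 0.0088
tool units xyz [ 0.765 -0.042 -0.012] yaw units 0.03
```

```bash
python3 -m inch '[{"x":0.1,"y":0,"z":0.02,"yaw":0},{"x":0,"y":0,"z":0.02,"yaw":0}]' |sed -n '2p;4p'; python3 -m inch '[{"x":0.1,"y":0,"z":0.02,"yaw":0},{"x":0,"y":0,"z":0.02,"yaw":0}]' |sed -n '2p;4p'; python3 go.py .482 -.0573 .0985 11.3
```

```text
tcp_pos: [0.4662, -0.0617, 0.0982]
contact_force: [-3.5, 1.2, 7.2]
tcp_pos: [0.467, -0.0617, 0.0976]
contact_force: [-1.9, 1.4, 8.5]
t 9.57 tcp [ 0.467  -0.0617  0.0976] rot [-179.32   -2.06   11.47] F [-1.88  1.4   8.51] w 0.0087
tool units xyz [ 0.622 -0.053 -0.036] yaw units 0.04
```

```bash
python3 -m inch '[{"x":0.15,"y":0,"z":0,"yaw":0},{"x":0.1,"y":0,"z":0.0,"yaw":0}]' |sed -n '2p;4p'; python3 go.py .482 -.0573 .0985 11.3
```

```text
tcp_pos: [0.4686, -0.0616, 0.0977]
contact_force: [-8.6, 1.3, 12.5]
t 9.73 tcp [ 0.4686 -0.0616  0.0977] rot [-179.33   -1.57   11.45] F [-8.55  1.32 12.48] w 0.0085
tool units xyz [ 0.559 -0.063 -0.033] yaw units 0.04
```

```bash
python3 -m inch '[{"x":0.15,"y":0,"z":-0.04,"yaw":0},{"x":0.15,"y":0,"z":-0.02,"yaw":0}]' |sed -n '2p;4p'; python3 go.py .482 -.0573 .0985 11.3
```

```text
tcp_pos: [0.4695, -0.0616, 0.0982]
contact_force: [-11.0, 0.5, 9.7]
t 9.9 tcp [ 0.4695 -0.0616  0.0982] rot [-179.3    -0.87   11.38] F [-10.97   0.51   9.74] w 0.0089
tool units xyz [ 0.525 -0.069 -0.013] yaw units 0.02
```

```bash
python3 -m inch '[{"x":0.3,"y":-0.02,"z":-0.03,"yaw":0},{"x":0.3,"y":-0.02,"z":0,"yaw":0}]' |sed -n '2p;4p'; python3 go.py .482 -.0573 .0985 11.3
```

```text
tcp_pos: [0.4764, -0.0596, 0.098]
contact_force: [-7.6, -1.1, 16.4]
t 10.07 tcp [ 0.4764 -0.0596  0.098 ] rot [-1.7929e+02 -7.0000e-02  1.1290e+01] F [-7.59 -1.13 16.43] w 0.0084
tool units xyz [ 0.237 -0.047 -0.022] yaw units -0.0
```

```bash
python3 -m inch '[{"x":0.1,"y":0,"z":-0.06,"yaw":0},{"x":0,"y":0,"z":-0.02,"yaw":0}]' |sed -n '2p;4p'; python3 go.py .482 -.0573 .0985 11.3
```

```text
tcp_pos: [0.4793, -0.0592, 0.1005]
contact_force: [0.6, 0.9, 2.6]
t 10.23 tcp [ 0.4793 -0.0592  0.1005] rot [-1.7931e+02 -4.0000e-02  1.1310e+01] F [0.56 0.87 2.62] w 0.0089
tool units xyz [ 0.12  -0.052  0.081] yaw units 0.0
```

```bash
python3 -m inch '[{"x":0.12,"y":-0.04,"z":0.02,"yaw":0},{"x":0,"y":0,"z":0,"yaw":0}]' |sed -n '2p;4p'; python3 -m inch '[{"x":0.1,"y":0,"z":0,"yaw":0},{"x":0,"y":0,"z":0,"yaw":0}]' |sed -n '2p;4p'; python3 go.py .482 -.0573 .0985 11.3
```

```text
tcp_pos: [0.4828, -0.0576, 0.1007]
contact_force: [1.2, 0.2, 0.5]
tcp_pos: [0.4831, -0.0577, 0.1003]
contact_force: [-0.2, 0.1, 4.1]
t 10.57 tcp [ 0.4831 -0.0577  0.1003] rot [-1.7933e+02  1.3000e-01  1.1300e+01] F [-0.22  0.08  4.12] w 0.0086
tool units xyz [-0.041 -0.025  0.073] yaw units 0.0
```

```bash
python3 -m inch '[{"x":0.15,"y":0,"z":-0.02,"yaw":0},{"x":0.1,"y":0,"z":-0.01,"yaw":0}]' |sed -n '2p;4p'; python3 go.py .482 -.0573 .0985 11.3
python3 - <<'E'
from h import *
p,d=r.capture('scene')
save('seat1',cv2.resize(p[215:275,345:425],(800,600),interpolation=cv2.INTER_CUBIC))
E
```

```text
tcp_pos: [0.4836, -0.0579, 0.1]
contact_force: [-8.4, -0.3, 9.7]
t 10.73 tcp [ 0.4836 -0.0579  0.1   ] rot [-179.31    0.75   11.24] F [-8.38 -0.26  9.72] w 0.0088
tool units xyz [-0.059 -0.035  0.06 ] yaw units -0.02
```

View pics/seat1.png

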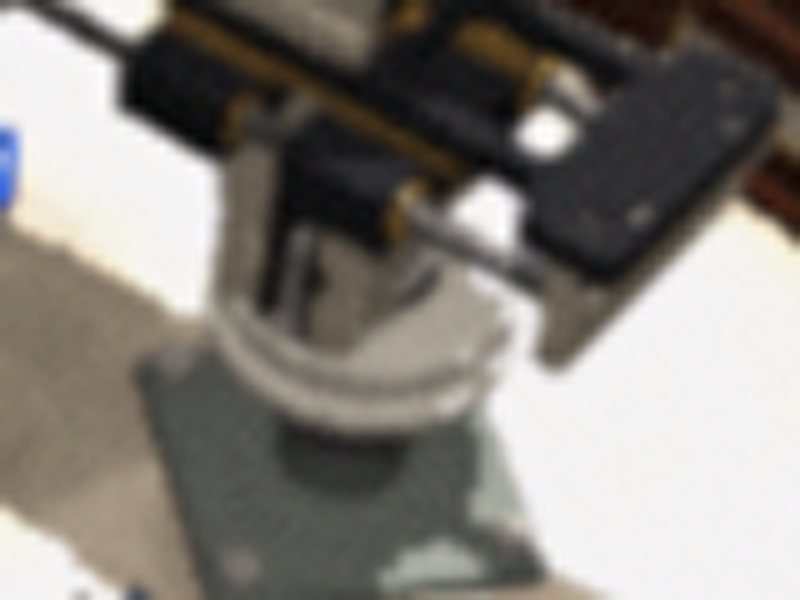

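```bash
python3 -m inch '[{"x":-0.02,"y":0,"z":-0.03,"yaw":0},{"x":0,"y":0,"z":0,"yaw":0},{"x":0,"y":0,"z":0,"yaw":0}]' |sed -n '2,4p'
```

```text
tcp_pos: [0.4833, -0.058, 0.1009]
eef_rot: [-179.3, 0.8, 11.2]
contact_force: [-1.7, 0.1, 2.6]
```

```bash
python3 -m inch '[{"x":0,"y":0,"z":0,"yaw":0},{"x":0,"y":0,"z":0,"yaw":0},{"x":0,"y":0,"z":0,"yaw":0},{"x":0,"y":0,"z":0,"yaw":0},{"x":0,"y":0,"z":0,"yaw":0}]' -0.4 |sed -n '2,5p'; python3 -m inch '[{"x":0,"y":0,"z":-0.2,"yaw":0},{"x":0,"y":0,"z":-0.4,"yaw":0},{"x":0,"y":0,"z":-0.8,"yaw":0},{"x":0,"y":0,"z":-1,"yaw":0},{"x":0,"y":0,"z":-1,"yaw":0}]' |sed -n '2,5p'
```

```text
tcp_pos: [0.4831, -0.0578, 0.0998]
eef_rot: [-179.3, 0.8, 11.2]
contact_force: [0.0, 0.3, -0.9]
gripper_width: 0.0259
tcp_pos: [0.4808, -0.0594, 0.1846]
eef_rot: [-179.3, 1.5, 11.2]
contact_force: [0.7, -0.3, -0.7]
gripper_width: 0.0264
```

```bash
python3 -m inch '[{"x":0,"y":-1,"z":0,"yaw":0},{"x":0,"y":-1,"z":0,"yaw":0},{"x":0,"y":-1,"z":0,"yaw":0},{"x":0,"y":-1,"z":0,"yaw":0},{"x":0,"y":-1,"z":0,"yaw":0}]' |sed -n '2p'; python3 -m inch '[{"x":0,"y":-1,"z":0,"yaw":0},{"x":0,"y":-1,"z":0,"yaw":0},{"x":0,"y":-1,"z":0,"yaw":0},{"x":0,"y":-0.5,"z":0,"yaw":0},{"x":0,"y":0,"z":0,"yaw":0}]' |sed -n '1,4p'
python3 - <<'E'
from h import *
p,_=r.capture('scene');q,_=r.capture('top')
save('seat2',np.hstack([cv2.resize(p[220:280,345:425],(400,300),interpolation=cv2.INTER_CUBIC),cv2.resize(q[165:225,385:465],(400,300),interpolation=cv2.INTER_CUBIC)]))
Q=cloud('top',395,445,165,225,8)
Q=Q[(Q[:,2]>.06)]
H=Q[Q[:,2]>.099];H=H[np.hypot(H[:,0]-.5118,H[:,1]+.0512)<.016];c=H[:,:2].mean(0)
print('head',H[:,:2].mean(0),cv2.minEnclosingCircle((H[:,:2]*1000).astype(np.float32)),np.median(H[:,2]))
T=Q[(Q[:,2]>.105)&(np.hypot(Q[:,0]-c[0],Q[:,1]-c[1])>.017)]
print('tab',len(T),T.mean(0));print(np.round(T*1000))
h=np.array([np.cos(np.radians(11.3)),np.sin(np.radians(11.3))])
L=np.c_[(Q[:,:2]-[.5118,-.0512])@h,(Q[:,:2]-[.5118,-.0512])@np.array([-h[1],h[0]]),Q[:,2]]*1000
for n,lo,hi in(('back',-38,-20),('arms',-8,9)):
    m=(L[:,0]>lo)&(L[:,0]<hi)&((abs(L[:,1])<8)&(abs(L[:,1])>6.5) if n=='back' else (abs(L[:,1])>12.5)&(abs(L[:,1])<15))
    print(n,m.sum(),np.median(L[m,2]))
m=(np.hypot(L[:,0],L[:,1])<37)&(np.hypot(L[:,0],L[:,1])>20)&(L[:,0]>15);print('roller',np.median(L[m,2]))
E
```

```text
tcp_pos: [0.4606, 0.0644, 0.1983]
time_s: 12.7
tcp_pos: [0.443, 0.158, 0.2057]
eef_rot: [-179.1, 0.2, 11.0]
contact_force: [0.6, -0.2, -0.3]
head [ 0.51180551 -0.05089765] ((512.2822875976562, -51.47313690185547), 11.938441276550293) 0.10429673617819635
tab 26 [ 0.48314396 -0.056531    0.11403612]
[[489. -53. 114.]
 [489. -56. 114.]
 [489. -58. 114.]
 [489. -60. 116.]
 [487. -52. 112.]
 [486. -53. 115.]
 [486. -55. 116.]
 [487. -58. 114.]
 [486. -60. 115.]
 [485. -52. 110.]
 [484. -53. 114.]
 [484. -56. 115.]
 [484. -58. 115.]
 [484. -60. 115.]
 [482. -54. 113.]
 [481. -55. 116.]
 [482. -58. 116.]
 [482. -61. 114.]
 [480. -54. 112.]
 [479. -55. 115.]
 [479. -58. 115.]
 [479. -60. 115.]
 [477. -54. 109.]
 [477. -56. 115.]
 [477. -58. 113.]
 [477. -61. 112.]]
back 5 87.92006922990426
arms 13 88.06669786677479
roller 83.46518911851342
```

View pics/seat2.png

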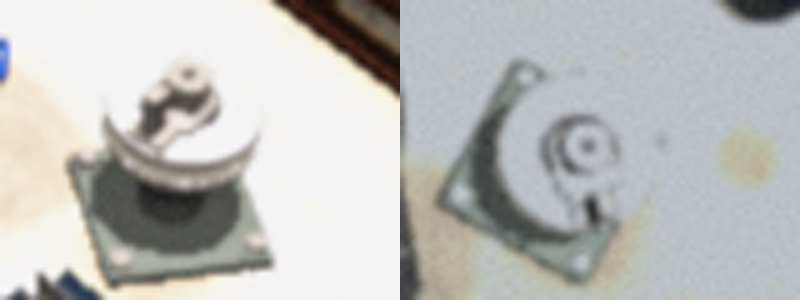

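The picture shows the clip round the axle under the head, at about (585,180) in the top-view half, with its tab pointing back. The tab is 29.3 mm from the axis (30 nominal). Its back and arm tops are at 87.9 and 88.1 mm, so it's home and level.

```bash
python3 -c "
from plant import r
print(r.close_job())"
```

```text
the job is handed in; nothing more can be done
None
```

The smaller steel clip is seated in the axle's groove, level and released. The job is handed in at about 13 s of the 62 s allowed.

**How it went:** I gripped the clip by its tab. I found the roller's top close to nominal height, pressed the roller down with about 7–9 N, and pushed the clip in from the robot's side. It snapped past the groove core at about 11 N and came to a firm stop.

**Last checks:**
- **Seating:** the depth image puts the tab 29.3 mm from the axle's centre (30 mm nominal).
- **Level:** the tops of the clip's back and arms are at 87.9 and 88.1 mm. The roller is held about 1 mm down, so the clip bears against the top of the groove.
- **Robot:** the gripper is open and clear of everything.
- **Other things on the table:** the arm's path stayed clear of the larger clip and the rest, but I didn't re-measure their positions afterwards.

**What didn't go cleanly:**
- On the first descent the clip's arm tips touched the top of the axle's head with about 6 N. I backed off and re-approached.
- During the snap-in, the readings after each move showed up to about 16 N downward, more than the 6–9 N intended but under the 40 N limit. I eased off straight away.

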